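Lay the standing tube offcut down in its rack lane and push it home

ROBOT

A 6-joint arm with a two-finger parallel gripper is mounted at the origin on the work surface. World frame = base frame: x ahead of the robot, y to its left, z up, the work surface at z = 0. Lengths are in m, angles in rad, forces in N, time in s.
With the tool pointing down it reaches from about 0.425 to 0.95 m from the base axis. Payload 3.5 kg.
Tool frame: the origin (TCP) lies at the very end of the fingers, on their centre line; the grasp point (between the pads) lies 19 mm behind it (tcp_to_grasp is the distance from the TCP to the grasp point, in m); z points along the fingers, y is the direction in which the jaws open and shut (so a half turn about z gives the same grasp; the last joint's range is limited). The gripper opens to 85 mm and grips with 20 to 120 N. Pads are 22 mm wide; open, the fingers measure 114 mm over their backs; the gripper's body (76 mm by 85 mm) begins 54 mm behind the grasp point. The pads swing forward as they close: fully open they stand 13 mm farther back than shut.
Start: joints at [1.046, 0.286, 1.577, -0, 1.279, -0.15], TCP at [0.247, 0.628, 0.231] pointing down, gripper open.
Joint ranges: [-2.77, 2.77], [-0.9, 2.22], [0.21, 2.48], [-1.53, 4.67], [0.24, 2.81], [-2.84, 2.84]. Speed limits (rad/s): [2.79, 2.79, 3.14, 3.14, 3.14, 3.14].

INTERFACE

Orientations are given as a unit quaternion [x, y, z, w].
In Python, from plant import * gives the robot as it stands. The module is installed in compiled form; this text tells all that it offers.
- The arm moves only by the tool arm_command, never from a script. Its argument "steps" is a list of rows, each a list of 3 entries, a list of its own where there are three numbers: the turn, a rotation vector about the tool's x, y, z in rad, then the shift along the tool's x, y, z in m, then the gripper command: -1 is shut, 1 is fully open, values between are in proportion. A call has 1 to 12 rows; each row is the pose to reach, as a shift and turn from the pose measured when the call began, along the tool's axes at that moment; what a row does not reach only later rows make up. A row lasts 1/8 s, in which the tool goes at most 62.5 mm and 10.7 degrees, less where a joint would pass 70% of its speed; a pose out of reach is approached as far as the arm can. A call with a gripper value outside its range is refused whole. The fingers move at their own pace and stop on an object; "force" is the grip in N (left out, the last holds). Time passes only in rows, so rows that repeat a pose let the fingers close. It gives the time, the measured TCP pose, the force and the opening at its end, in the units of the state.
- get_state(): the state, without advancing time (a new reading comes with each control period).
- read_camera(name): name is "scene" or "top" or "wrist"; returns a dict with "frame" (400x640x3 uint8, red, green, blue), "vfov" (degrees; the focal length in pixels is half the picture's height over the tangent of half this angle, whatever the lens; pixels are square), "cx", "cy" (the principal point, pixels), "position" and "rotation" of the camera in the world; the wrist camera has in their place "mount" (4x4, takes a point from camera to tool coordinates, whose origin is the TCP and whose axes are the flange's). Camera axes: x right, y up, looking along -z (the intrinsics and any distortion apply to the point x, -y, -z); pixel columns grow to the right and rows downward; lengths in m; the calibration is good to about 2 mm. A picture is of the moment at which its call begins: read the wrist's pose just before it. There is no depth.
- sign_off(): hands the job in, once; it reports no verdict.
The state is a dict: "time": time; "qpos": joint angles; "dq": joint speeds; "joint_efforts": joint torques, N m; "eef_pos": TCP position; "tcp_rot": TCP orientation; "contact_force": force on the tool from outside, world axes, zero at the start; "wrist_torque": the same for the moment, N m; "opening": opening from 0.0 (shut) to 1.0 (fully open).
Only numpy, scipy, OpenCV 4.12 (cv2) and the standard library are available. Lean on these libraries where they do the work, as an engineer would, in place of code of your own. Each camera call takes 0.05 s, during which the arm holds its last target.

TASK

A square steel tube offcut has been left standing on end in front of the empty lane of the offcut rack. Push it over with the fingertips so that it falls lengthwise into the mouth of the lane, then push on its near end until its far end is against the rack's end stop. Only push: do not grip or lift the tube, and leave the other things where they are.

Things in the scene. Friction and masses are not known exactly. Their poses are not given: they have to be found in the camera images.
- rack: Sheet-steel offcut rack, dull brown primer, fixed to the bench, placed and turned variously. Origin on the bench surface under the empty lane's centre line; x runs along the lanes towards the end stop, z up. Base plate x -190 to +190, y -144 to +56, 5 mm thick: things on the rack rest on its top face, z = 5. The plate before the lanes is bare and flat. A second lane, centred at y = -88, holds another offcut.
- mouth (a point): Middle of the empty lane's mouth, on the base plate's top face (rack frame x = 50, y = 0, z = 5 mm), axes as the rack. From here to the stop the lane runs between two upright cheeks 5 mm thick, 84 mm clear (y = -42 to +42), 125 mm long, tops 45 mm above the bench. It is open above and at the mouth.
- stop (a point): Point on the face of the end stop, in the middle of the empty lane, 30 mm above the bench (rack frame x = 170, y = 0, z = 30 mm), axes as the rack. The stop is a rigid plate 6 mm thick across the far end of both lanes, its top 60 mm above the bench.
- tube: The tube to tip: plain steel, 50 x 50 mm outside, 160 long, 4 mm walls, both ends open, 0.5 to 1 kg. Starts on end on the plate, at rack x -120 to -80, y within 4 mm, square to the lane within 3 degrees. Origin: middle of its foot end; z along it to the upper end, x and y square to its faces. Pushed low it slides, pushed near the top it topples; leaned over 20 degrees it falls by itself.
- tube_mid (a point): Centre of the square tube: 80 mm from either end, on its axis. 85 mm above the bench when it stands, 30 mm when it lies on the base plate.
- tube_top (a point): Middle of the tube's upper end, 160 mm from its origin; it becomes the far end once tipped into the lane. The foot end is then the near end, and still sticks out of the lane's mouth by 40 mm when the tube is home.
- offcut: Bystander: a smaller square steel tube, 40 x 40 x 125 mm, lying in the rack's other lane near the stop. Origin at the centre of its underside.
- cutter: Bystander: toothed milling cutter, dark steel disc 80 mm across and 21 mm high, lying flat on the bench beside the rack. Origin at the centre of its underside.
- arbor: Bystander: turned round steel arbor standing upright on the bench beside the rack, 90 mm high, 40 mm across at the foot and 26 mm above it. Origin at the centre of its underside.
There are look-alikes about, which are no part of the job. What is shaped like the tube but black or green is not meant.

How it is judged:
By the outcome, as a careful person would: the job done as asked, in the order asked, and still so for the second after the job is handed in, with the robot touching nothing.
It also fails if it takes over 48 s, if anything falls off the work surface, if the arm or the gripper's body presses on something with over 40 N, if the wrist force passes 120 N, or if a joint passes its speed limit or range.

## Working session

There is one attempt and no reset: what is moved stays moved. The work goes in short steps, Python scripts to look and compute and a tool call to move; the robot and the scene stay as the last step left them, time stands still between calls to the robot, and variables do not carry over. Pictures are saved under pics/ and viewed, and the job is handed in when it is done.

Besides the shell and the picture viewer there is one more tool, called after "Call:" by a JSON object that holds its "method" and its "body", one argument or row to a line. arm_command: Moves the arm, as the interface text tells. Its arguments: {"type":"object","properties":{"steps":{"type":"array"},"force":{"type":"number"}},"required":["steps"]}

```bash
mkdir -p pics
cat > look.py <<'E'
from plant import *
import cv2,sys,pickle
def snap(n,tag):
    s=get_state(); d=read_camera(n); d['state']=s
    pickle.dump(d,open(f'pics/{tag}.pkl','wb'))
    cv2.imwrite(f'pics/{tag}.png',d['frame'][:,:,::-1]); return d
E
python3 - <<'E'
from look import *
for n in ['scene','top','wrist']:
    d=snap(n,n+'0'); print(n,{k:v for k,v in d.items() if k not in('frame','state')})
print(get_state())
E
```

```text
scene {'vfov': 56.04632314127424, 'cx': 322.02244484296955, 'cy': 198.349907458992, 'position': array([ 0.96100626, -0.4463654 ,  0.68295245]), 'rotation': array([0.36548604, 0.1743398 , 0.37625083, 0.83334321])}
top {'vfov': 43.37171995548391, 'cx': 320.7727510572537, 'cy': 197.65887281478825, 'position': array([ 0.40161548, -0.04015297,  1.43715668]), 'rotation': array([ 0.03162408, -0.02102504, -0.70444238,  0.70874453])}
wrist {'vfov': 65.59626107162252, 'cx': 324.2682544935782, 'cy': 192.1212314659632, 'mount': array([[ 2.99988288e-04,  9.64731962e-01,  2.63234023e-01,
         6.57433983e-02],
       [ 9.99999953e-01, -2.72380680e-04, -1.41372024e-04,
        -6.16657894e-05],
       [-6.46862477e-05,  2.63234053e-01, -9.64731999e-01,
        -1.43190291e-01],
       [ 0.00000000e+00,  0.00000000e+00,  0.00000000e+00,
         1.00000000e+00]])}
{'time': 0.15, 'qpos': array([ 1.04595567e+00,  2.87035717e-01,  1.57782544e+00,  2.48810144e-05,
        1.27861287e+00, -1.50004526e-01]), 'dq': array([-0.00085376, -0.00287062, -0.00545716, -0.00056253, -0.00152095,
        0.00058637]), 'joint_efforts': array([ 1.32252080e-03, -4.06604898e+01, -2.93140858e+01, -1.29358741e-04,
        3.92674789e-03,  4.21962591e-05]), 'eef_pos': array([0.24684399, 0.62770163, 0.23022417]), 'tcp_rot': array([ 1.86326247e-01,  9.82487478e-01, -8.83698122e-04, -3.22657876e-04]), 'contact_force': array([-0.36932663, -0.04429414, -0.08377003]), 'wrist_torque': array([-0.04049682, -0.02125685, -0.00205323]), 'opening': 0.9995003555155899}
```

View pics/scene0.png

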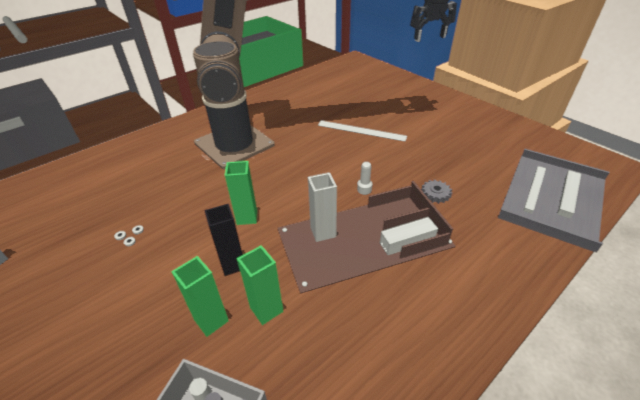

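View pics/top0.png

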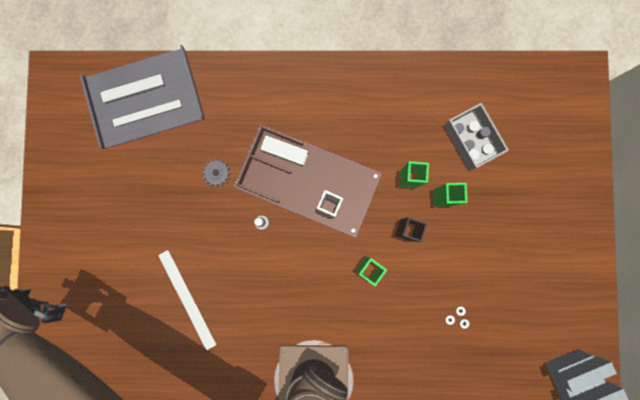

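View pics/wrist0.png

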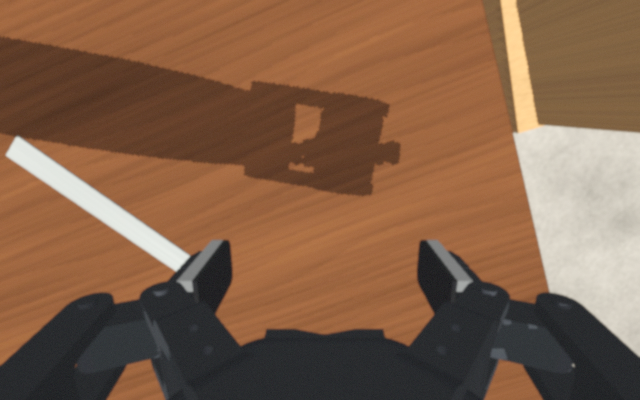

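The tube in the top picture could be the plain standing one on the rack (330,203), the green ones (417,172), (456,193) and (372,271), the black one (411,230), or the lying offcut (284,150). The plain steel one standing on the rack before the empty lane is meant. I'll check it close up.

Run:
```python
import cv2
a=cv2.imread('pics/top0.png')[115:245,225:390]
cv2.imwrite('pics/top0c.png',cv2.resize(a,None,fx=4.6,fy=4.6,interpolation=cv2.INTER_CUBIC))
a=cv2.imread('pics/scene0.png')[160:295,270:465]
cv2.imwrite('pics/scene0c.png',cv2.resize(a,None,fx=4,fy=4,interpolation=cv2.INTER_CUBIC))
```

```text
(no output)
```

View pics/top0c.png

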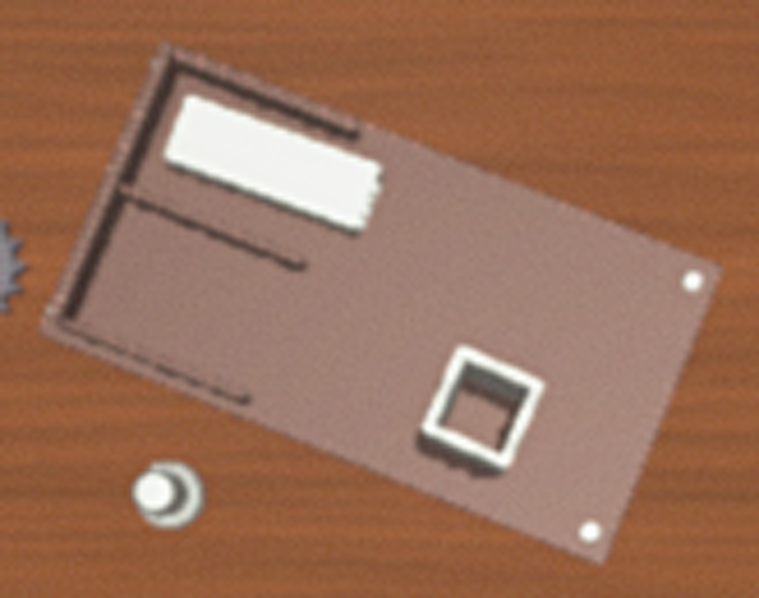

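View pics/scene0c.png

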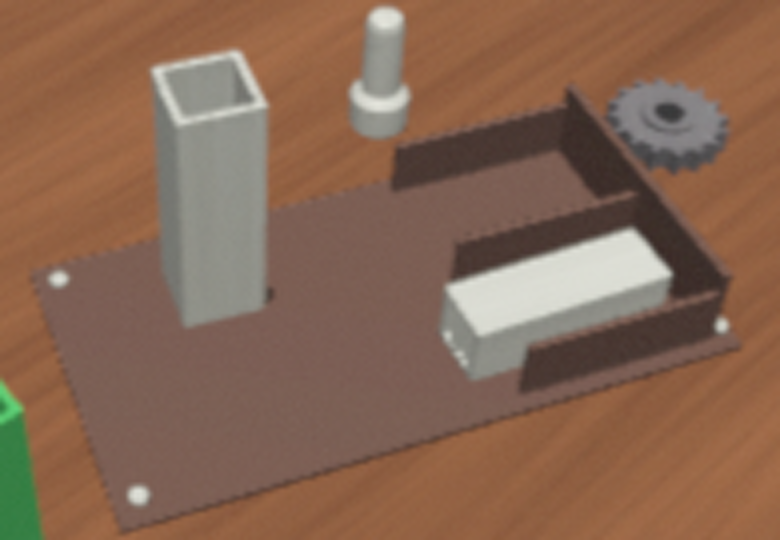

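```bash
cat > geo.py <<'E'
import numpy as np,pickle
from scipy.spatial.transform import Rotation as R
from scipy.optimize import least_squares
def cam(tag):
    d=pickle.load(open(f'pics/{tag}.pkl','rb'))
    f=200/np.tan(np.radians(d['vfov'])/2)
    return f,d['cx'],d['cy'],np.array(d['position']),R.from_quat(d['rotation']).as_matrix()
def proj(P,c):
    f,cx,cy,t,r=c; q=(np.atleast_2d(P)-t)@r
    return np.c_[cx+f*q[:,0]/-q[:,2], cy+f*-q[:,1]/-q[:,2]]
def un(c,f,o): return (np.array(c,float)+.5)/f-.5+np.array(o)
def rz(a): return R.from_euler('z',a).as_matrix()
E
python3 - <<'E'
from geo import *
T,S=cam('top0'),cam('scene0')
rt=[((603,563),(-190,56,5)),((720,268),(-190,-144,5)),((250,400),(50,47,45))]
rs=[((35,272),(-190,56,5)),((122,530),(-190,-144,5)),((740,345),(190,-144,5))]
tt=[(463,346),(544,382),(507,467),(424,424)]  # top corners
ts=[(152,70),(240,52),(268,103),(180,124)]
def toP(p,L): return np.array(L)/1000@rz(p[2]).T+[p[0],p[1],0]
def f(p):
    e=[]
    e.append(proj(toP(p,[b for a,b in rt]),T)-un([a for a,b in rt],4.6,(225,115)))
    e.append(proj(toP(p,[b for a,b in rs]),S)-un([a for a,b in rs],4,(270,160)))
    return np.vstack(e).ravel()
r=least_squares(f,[.65,0,1.2]);print('rack',r.x,np.degrees(r.x[2]));print(r.fun.reshape(-1,2).round(1))
L=np.array([(-25,-25,165),(-25,25,165),(25,25,165),(25,-25,165)])
# top image order: tl(+x,-y), tr(-x,-y), br(-x,+y), bl(+x,+y)
Lt=[(25,-25,165),(-25,-25,165),(-25,25,165),(25,25,165)]
# scene: left (-x,+y), top(+x,+y), right(+x,-y), near(-x,-y)
Ls=[(-25,25,165),(25,25,165),(25,-25,165),(-25,-25,165),(-25,-25,5),(25,-25,5),(-25,25,5)]
ts+= [(187,326),(267,308),(165,278)]
def g(p): return np.vstack([proj(toP(p,Lt),T)-un(tt,4.6,(225,115)),proj(toP(p,Ls),S)-un(ts,4,(270,160))]).ravel()
q=least_squares(g,[.5,0,1.2]);print('tube',q.x,np.degrees(q.x[2]));print(q.fun.reshape(-1,2).round(1))
print('tube in rack',(np.array([q.x[0]-r.x[0],q.x[1]-r.x[1],0])@rz(r.x[2]))*1000)
E
```

```text
rack [0.51921768 0.03756675 1.18815921] 68.07650830095976
[[-0.1  0.3]
 [ 0.7 -0.5]
 [-1.6 -0.1]
 [-1.5 -0.2]
 [-0.2  0.4]
 [ 0.9 -0.3]]
tube [ 0.48453716 -0.04287766  1.16290199] 66.62937619152049
[[-0.9 -0.4]
 [-0.4 -0.3]
 [-0.3 -0.7]
 [-0.3  0.7]
 [ 0.  -0.1]
 [-0.3 -0.1]
 [ 0.1  1. ]
 [-0.4  0.7]
 [-0.2  0.8]
 [-0.3  0.3]
 [-0.6 -1.8]]
tube in rack [-87.57553691   2.13715897   0.        ]
```

```bash
cat > plan.py <<'E'
from geo import *
from plant import get_state
RK=np.array([0.5192,0.0376]); YAW=1.188
def rk(x,y,z): return np.r_[RK+(rz(YAW)@[x/1000,y/1000,0])[:2],z]
def rel(target_xyz,xaxis_yaw):
    s=get_state(); r=R.from_quat(s['tcp_rot']); 
    xa=np.array([np.cos(xaxis_yaw),np.sin(xaxis_yaw),0]); za=np.array([0,0,-1.])
    G=R.from_matrix(np.c_[xa,np.cross(za,xa),za])
    return (r.inv()*G).as_rotvec(), r.inv().apply(target_xyz-s['eef_pos'])
def status():
    s=get_state(); p=s['eef_pos']; l=rz(YAW).T@np.r_[p[:2]-RK,0]
    m=R.from_quat(s['tcp_rot']).as_matrix()
    print('t',round(s['time'],2),'tcp rack mm',(l[:2]*1000).round(1),'z',round(p[2]*1000,1),'xaxis yaw',np.degrees(np.arctan2(m[1,0],m[0,0])).round(1),'zaxis',m[:,2].round(3),'F',s['contact_force'].round(1),'q',s['qpos'].round(2),'op',round(s['opening'],2))
E
python3 - <<'E'
from plan import *
status()
for yw in (YAW-.015,YAW+np.pi-.015):
    for P in (rk(-160,2,.23),rk(-150,2,.15)): print(P.round(3),*[v.round(3) for v in rel(P,yw)])
T=cam('top0');f,cx,cy,t,r=T
for n,px in dict(g1=(417,172),g2=(456,193),k=(411,230),g3=(372,271)).items():
    d=r@np.array([(px[0]-cx)/f,-(px[1]-cy)/f,-1]); p=t+d*(.16-t[2])/d[2]
    print(n,p.round(3),'rack',(rz(YAW).T@np.r_[p[:2]-RK,0]*1000).round())
E
```

```text
t 0.15 tcp rack mm [445.7 473.1] z 230.2 xaxis yaw 158.5 zaxis [-0.001 -0.002 -1.   ] F [-0.4 -0.  -0.1] q [ 1.05  0.29  1.58  0.    1.28 -0.15] op 1.0
[ 0.458 -0.11   0.23 ] [-2.000e-03  1.000e-03  1.594e+00] [-0.466 -0.609  0.001]
[ 0.461 -0.101  0.15 ] [-2.000e-03  1.000e-03  1.594e+00] [-0.466 -0.599  0.081]
[ 0.458 -0.11   0.23 ] [-1.000e-03 -2.000e-03 -1.548e+00] [-0.466 -0.609  0.001]
[ 0.461 -0.101  0.15 ] [-1.000e-03 -2.000e-03 -1.548e+00] [-0.466 -0.599  0.081]
g1 [ 0.564 -0.266  0.16 ] rack [-265. -155.    0.]
g2 [ 0.511 -0.364  0.16 ] rack [-376. -142.    0.]
k [ 0.416 -0.249  0.16 ] rack [-305.  -12.    0.]
g3 [ 0.313 -0.151  0.16 ] rack [-252.  121.    0.]
```

Call:
{"method": "arm_command", "body": {
  "steps": [
    [[0, 0, 0.18], [-0.052, -0.03, -0.005], -0.24],
    [[0, 0, 0.36], [-0.105, -0.06, -0.01], -0.24],
    [[0, 0, 0.54], [-0.158, -0.09, -0.015], -0.24],
    [[0, 0, 0.72], [-0.21, -0.12, -0.02], -0.24],
    [[0, 0, 0.9], [-0.262, -0.15, -0.02], -0.24],
    [[0, 0, 1.08], [-0.315, -0.18, -0.02], -0.24],
    [[0, 0, 1.26], [-0.368, -0.21, -0.02], -0.24],
    [[0, 0, 1.44], [-0.42, -0.24, -0.02], -0.24],
    [[0, 0, 1.594], [-0.43, -0.3, -0.02], -0.24],
    [[0, 0, 1.594], [-0.437, -0.36, -0.02], -0.24],
    [[0, 0, 1.594], [-0.445, -0.42, -0.02], -0.24],
    [[0, 0, 1.594], [-0.452, -0.48, -0.02], -0.24]
  ]
}}

```text
time: 1.65
eef_pos: [0.4909, 0.0139, 0.2507]
tcp_rot: [0.833, 0.553, -0.001, 0.0]
contact_force: [1.0, 0.1, 0.3]
opening: 0.379
```

Run:
```python
from plan import *
status()
for P in (rk(-160,2,.23),rk(-150,2,.15)): print(*[v.round(3) for v in rel(P,YAW-.015)])
```

```text
t 1.65 tcp rack mm [-32.5  17.4] z 250.7 xaxis yaw 67.2 zaxis [-0.001 -0.002 -1.   ] F [1.  0.1 0.3] q [-0.18 -0.14  2.   -0.    1.29  0.22] op 0.38
[-0.     0.002  0.   ] [-0.127  0.017  0.021]
[-0.     0.002  0.   ] [-0.117  0.017  0.101]
```

Call:
{"method": "arm_command", "body": {
  "steps": [
    [[0, 0, 0], [-0.06, 0.01, 0], -0.24],
    [[0, 0, 0], [-0.12, 0.017, 0], -0.24],
    [[0, 0, 0], [-0.127, 0.017, 0.03], -0.24],
    [[0, 0, 0], [-0.127, 0.017, 0.07], -0.24],
    [[0, 0, 0], [-0.127, 0.017, 0.104], -0.24],
    [[0, 0, 0], [-0.127, 0.017, 0.104], -0.24]
  ]
}}

```text
time: 2.4
eef_pos: [0.4548, -0.1089, 0.1439]
tcp_rot: [0.833, 0.553, -0.003, -0.003]
contact_force: [0.1, -0.3, -0.4]
opening: 0.38
```

Run:
```python
from plan import *
from look import snap
status()
import cv2
snap('scene','s1');snap('wrist','w1')
a=cv2.imread('pics/s1.png')[60:295,200:465]; cv2.imwrite('pics/s1c.png',cv2.resize(a,None,fx=2.5,fy=2.5))
```

```text
t 2.4 tcp rack mm [-160.    5.] z 143.9 xaxis yaw 67.2 zaxis [-0.008  0.002 -1.   ] F [ 0.1 -0.3 -0.4] q [-0.45 -0.08  2.14 -0.    1.09 -0.05] op 0.38
```

View pics/s1c.png

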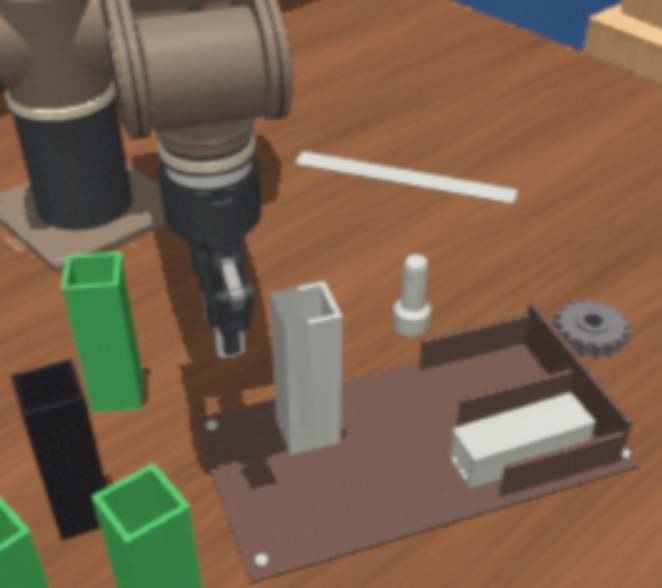

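View pics/w1.png

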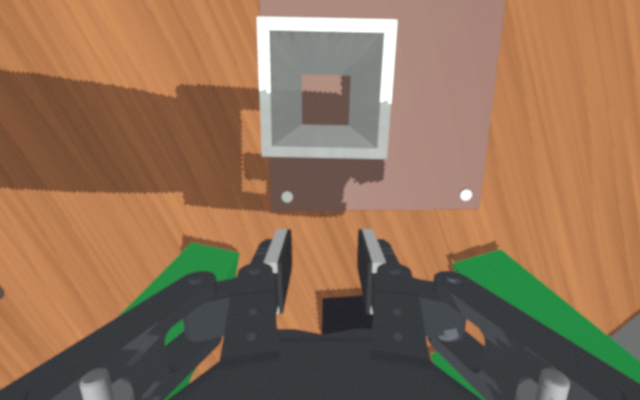

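The wrist view shows the tube centred on the fingers: its near edge spans 263–387 in columns (centre 325) and the fingers are centred at about 325. They are clear behind it. I'll push high and slowly.

Call:
{"method": "arm_command", "body": {
  "steps": [
    [[0, 0, 0], [0.015, 0, -0.006], -0.24],
    [[0, 0, 0], [0.025, 0, -0.006], -0.24],
    [[0, 0, 0], [0.032, 0, -0.006], -0.24],
    [[0, 0, 0], [0.038, 0, -0.006], -0.24],
    [[0, 0, 0], [0.044, 0, -0.006], -0.24],
    [[0, 0, 0], [0.05, 0, -0.006], -0.24],
    [[0, 0, 0], [0.056, 0, -0.006], -0.24],
    [[0, 0, 0], [0.062, 0, -0.006], -0.24]
  ]
}}

```text
time: 3.5
eef_pos: [0.4817, -0.0525, 0.1535]
tcp_rot: [0.833, 0.553, -0.001, 0.001]
contact_force: [0.4, -0.7, 0.8]
opening: 0.376
```

Run:
```python
from plan import *
from look import snap
status()
import cv2
snap('scene','s2')
a=cv2.imread('pics/s2.png')[60:295,200:465]; cv2.imwrite('pics/s2c.png',cv2.resize(a,None,fx=2.5,fy=2.5))
```

```text
t 3.5 tcp rack mm [-97.6   1.1] z 153.5 xaxis yaw 67.2 zaxis [-0.001 -0.002 -1.   ] F [ 0.4 -0.7  0.8] q [-0.32 -0.06  2.1  -0.    1.1   0.08] op 0.38
```

View pics/s2c.png

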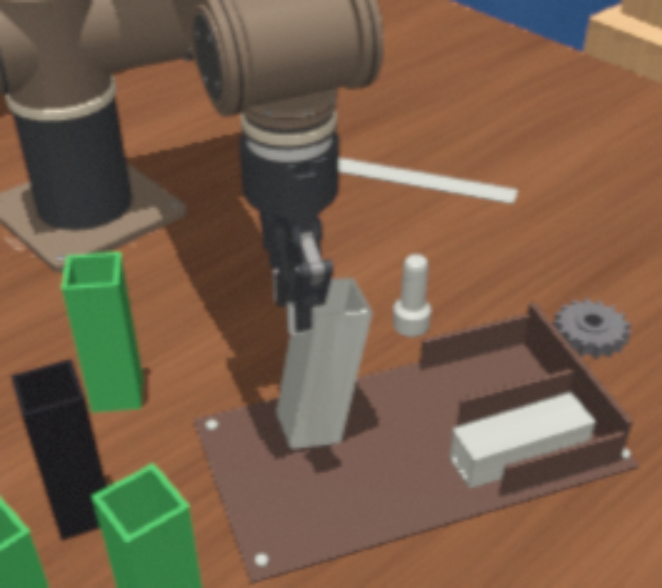

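It is tilting, not sliding. I'll go on.

Call:
{"method": "arm_command", "body": {
  "steps": [
    [[0, 0, 0], [0.006, 0, 0.003], -0.24],
    [[0, 0, 0], [0.012, 0, 0.003], -0.24],
    [[0, 0, 0], [0.018, 0, 0.003], -0.24],
    [[0, 0, 0], [0.024, 0, 0.003], -0.24],
    [[0, 0, 0], [0.03, 0, 0.003], -0.24],
    [[0, 0, 0], [0.034, 0, 0.003], -0.24],
    [[0, 0, 0], [0.034, 0, 0.003], -0.24],
    [[0, 0, 0], [0.034, 0, 0.003], -0.24]
  ]
}}

```text
time: 4.55
eef_pos: [0.495, -0.0207, 0.1505]
tcp_rot: [0.833, 0.554, -0.001, 0.0]
contact_force: [-0.1, 0.4, 0.0]
opening: 0.379
```

Run:
```python
from plan import *
from look import snap
status()
import cv2
snap('scene','s3')
a=cv2.imread('pics/s3.png')[60:295,200:465]; cv2.imwrite('pics/s3c.png',cv2.resize(a,None,fx=2.5,fy=2.5))
```

```text
t 4.55 tcp rack mm [-63.1   0.7] z 150.5 xaxis yaw 67.2 zaxis [-0.001 -0.001 -1.   ] F [-0.1  0.4  0. ] q [-0.25 -0.03  2.08 -0.    1.09  0.15] op 0.38
```

View pics/s3c.png

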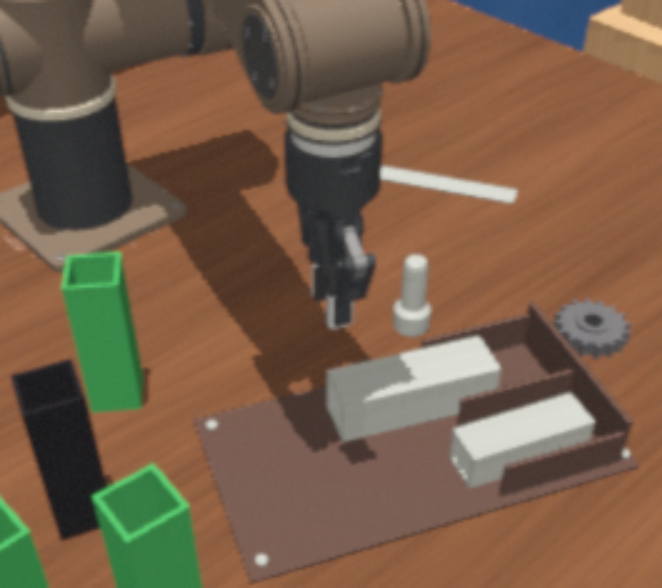

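It fell into the mouth. I'll back off to measure before coming down.

Call:
{"method": "arm_command", "body": {
  "steps": [
    [[0, 0, 0], [-0.035, 0, 0], -0.24],
    [[0, 0, 0], [-0.057, 0, 0], -0.24],
    [[0, 0, 0], [-0.057, 0, 0], -0.24]
  ]
}}

```text
time: 4.97
eef_pos: [0.4726, -0.0742, 0.1506]
tcp_rot: [0.834, 0.552, -0.0, 0.0]
contact_force: [0.0, 0.0, 0.0]
opening: 0.379
```

Run:
```python
from plan import *
from look import snap
status()
import cv2
snap('scene','s4');snap('wrist','w4')
a=cv2.imread('pics/s4.png')[160:295,270:465]; cv2.imwrite('pics/s4c.png',cv2.resize(a,None,fx=4,fy=4,interpolation=cv2.INTER_CUBIC))
```

```text
t 4.97 tcp rack mm [-121.2    1.5] z 150.6 xaxis yaw 67.1 zaxis [-0.    -0.001 -1.   ] F [0. 0. 0.] q [-0.37 -0.07  2.12 -0.    1.09  0.03] op 0.38
```

View pics/s4c.png

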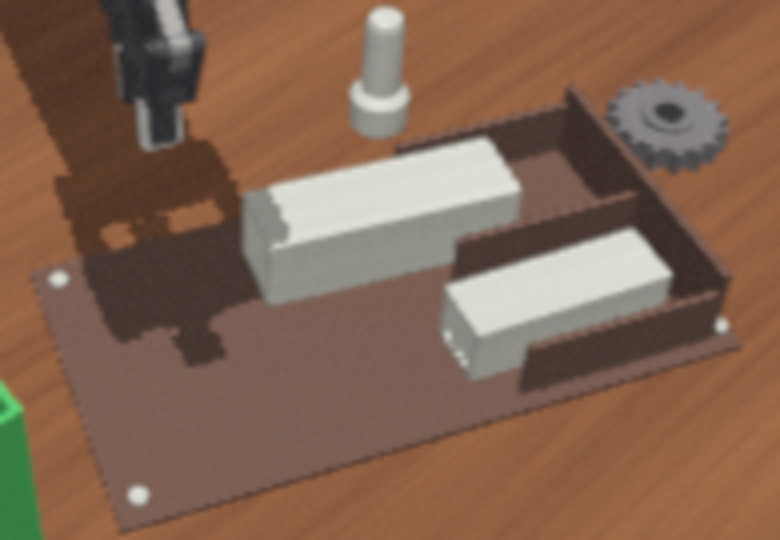

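View pics/w4.png

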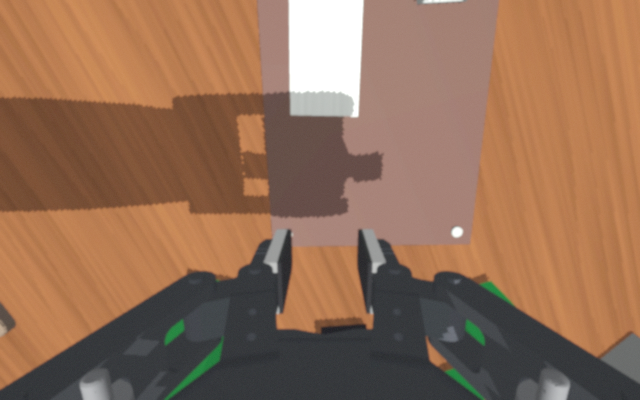

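```bash
cat > meas.py <<'E'
from geo import *
RK=np.array([0.5192,0.0376]); YAW=1.188
def fit(tag,pts):
    S=cam(tag)
    L=np.array([b for a,b in pts],float)/1000; px=un([a for a,b in pts],4,(270,160))
    def W(p): return (rz(YAW)@((rz(p[2])@L.T).T+[p[0],p[1],0]).T).T+np.r_[RK,0]
    q=least_squares(lambda p:(proj(W(p),S)-px).ravel(),[-.06,0,0]); 
    print('near end rack x,y mm, yaw deg',q.x[:2]*1000,np.degrees(q.x[2]));print(q.fun.reshape(-1,2).round(1))
E
python3 - <<'E'
from meas import *
fit('s4',[((275,304),(0,-25,5)),((243,195),(0,25,55)),((490,138),(160,25,55)),((520,188),(160,-25,55))])
from plan import *
print(rel(rk(-95,2,.025),YAW))
E
```

```text
near end rack x,y mm, yaw deg [-58.34264178   1.94572438] -1.4476133255331267
[[-0.8  0.7]
 [ 0.6 -0.6]
 [-0.7 -0.4]
 [ 0.8  0.1]]
(array([ 0.0001664 ,  0.00081165, -0.01567253]), array([ 0.02512088, -0.00094988,  0.12557828]))
```

Call:
{"method": "arm_command", "body": {
  "steps": [
    [[0, 0, -0.01], [0, 0, 0.05], -0.24],
    [[0, 0, -0.016], [0, 0, 0.1], -0.24],
    [[0, 0, -0.016], [0, 0, 0.122], -0.24],
    [[0, 0, -0.016], [0.02, -0.001, 0.122], -0.24],
    [[0, 0, -0.016], [0.035, -0.001, 0.122], -0.24],
    [[0, 0, -0.016], [0.04, -0.001, 0.122], -0.24]
  ]
}}

```text
time: 5.82
eef_pos: [0.4884, -0.035, 0.029]
tcp_rot: [0.828, 0.561, 0.0, 0.001]
contact_force: [-0.4, -0.8, 0.4]
opening: 0.383
```

Run:
```python
from plan import *
status()
```

```text
t 5.83 tcp rack mm [-78.8   1.4] z 29.0 xaxis yaw 68.2 zaxis [ 0.001 -0.001 -1.   ] F [-0.4 -0.8  0.4] q [-0.28  0.16  2.15 -0.    0.83  0.1 ] op 0.38
```

Now the push: 60 mm, about 6 mm per row.

Call:
{"method": "arm_command", "body": {
  "steps": [
    [[0, 0, 0], [0.006, 0, 0], -0.24],
    [[0, 0, 0], [0.012, 0, 0], -0.24],
    [[0, 0, 0], [0.018, 0, 0], -0.24],
    [[0, 0, 0], [0.024, 0, 0], -0.24],
    [[0, 0, 0], [0.03, 0, 0], -0.24],
    [[0, 0, 0], [0.036, 0, 0], -0.24],
    [[0, 0, 0], [0.042, 0, 0], -0.24],
    [[0, 0, 0], [0.048, 0, 0], -0.24],
    [[0, 0, 0], [0.054, 0, 0], -0.24],
    [[0, 0, 0], [0.06, 0, 0], -0.24]
  ]
}}

```text
time: 7.08
eef_pos: [0.5108, 0.0195, 0.0295]
tcp_rot: [0.828, 0.561, -0.001, 0.002]
contact_force: [-2.6, -6.0, 2.2]
opening: 0.383
```

Run:
```python
from plan import *
from look import snap
status()
import cv2
snap('scene','s5')
a=cv2.imread('pics/s5.png')[160:295,270:465]; cv2.imwrite('pics/s5c.png',cv2.resize(a,None,fx=4,fy=4,interpolation=cv2.INTER_CUBIC))
```

```text
t 7.08 tcp rack mm [-19.9   1. ] z 29.5 xaxis yaw 68.2 zaxis [ 0.001 -0.004 -1.   ] F [-2.6 -6.   2.2] q [-0.16  0.2   2.1  -0.    0.84  0.22] op 0.38
```

View pics/s5c.png

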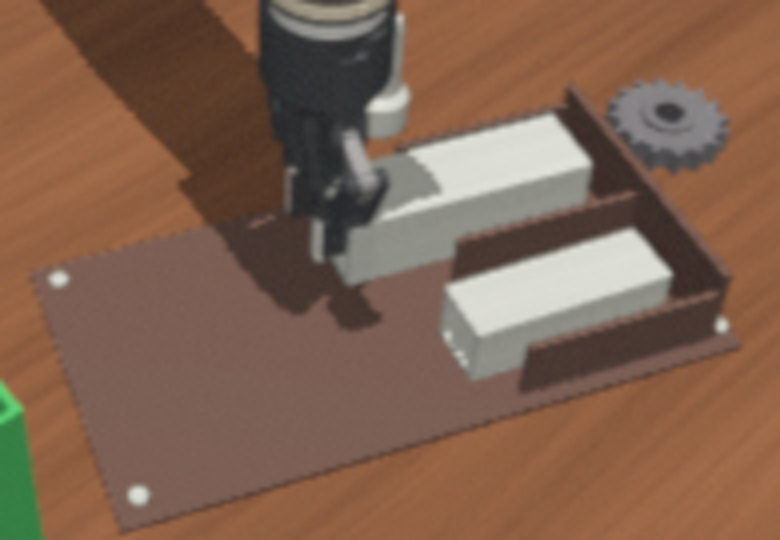

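The tube slides straight with about 6.5 N on the fingers; roughly 18 mm is left.

Call:
{"method": "arm_command", "body": {
  "steps": [
    [[0, 0, 0], [0.004, 0, 0], -0.24],
    [[0, 0, 0], [0.008, 0, 0], -0.24],
    [[0, 0, 0], [0.011, 0, 0], -0.24],
    [[0, 0, 0], [0.014, 0, 0], -0.24]
  ]
}}

```text
time: 7.62
eef_pos: [0.5159, 0.0324, 0.0295]
tcp_rot: [0.828, 0.561, -0.001, 0.002]
contact_force: [-2.8, -6.1, 1.9]
opening: 0.379
```

Call:
{"method": "arm_command", "body": {
  "steps": [
    [[0, 0, 0], [0.0015, 0, 0], -0.24],
    [[0, 0, 0], [0.003, 0, 0], -0.24]
  ]
}}

```text
time: 7.88
eef_pos: [0.5168, 0.0344, 0.0296]
tcp_rot: [0.828, 0.561, -0.002, 0.002]
contact_force: [-1.6, -4.5, 1.9]
opening: 0.378
```

Run:
```python
from plan import *
status()
```

```text
t 7.88 tcp rack mm [-3.9  1.1] z 29.6 xaxis yaw 68.3 zaxis [-0.001 -0.006 -1.   ] F [-1.6 -4.5  1.9] q [-0.13  0.21  2.08 -0.01  0.85  0.26] op 0.38
```

Call:
{"method": "arm_command", "body": {
  "steps": [
    [[0, 0, 0], [0.0015, 0, 0], -0.24],
    [[0, 0, 0], [0.003, 0, 0], -0.24]
  ]
}}

```text
time: 8.12
eef_pos: [0.5176, 0.0364, 0.0296]
tcp_rot: [0.828, 0.561, -0.003, 0.002]
contact_force: [-1.6, -4.5, 1.7]
opening: 0.379
```

Call:
{"method": "arm_command", "body": {
  "steps": [
    [[0, 0, 0], [0.0015, 0, 0], -0.24],
    [[0, 0, 0], [0.003, 0, 0], -0.24]
  ]
}}

```text
time: 8.38
eef_pos: [0.518, 0.0375, 0.0296]
tcp_rot: [0.827, 0.562, -0.005, 0.003]
contact_force: [-4.6, -12.1, 3.6]
opening: 0.382
```

Run:
```python
from plan import *
status()
```

```text
t 8.38 tcp rack mm [-0.5  1.1] z 29.6 xaxis yaw 68.4 zaxis [-0.004 -0.011 -1.   ] F [ -4.6 -12.1   3.6] q [-0.12  0.22  2.08 -0.01  0.85  0.27] op 0.38
```

Call:
{"method": "arm_command", "body": {
  "steps": [
    [[0, 0, 0], [0.0015, 0, 0], -0.24],
    [[0, 0, 0], [0.003, 0, 0], -0.24]
  ]
}}

```text
time: 8.62
eef_pos: [0.518, 0.0375, 0.0297]
tcp_rot: [0.827, 0.563, -0.008, 0.005]
contact_force: [-6.6, -16.4, 4.3]
opening: 0.38
```

Run:
```python
from plan import *
status()
```

```text
t 8.62 tcp rack mm [-0.6  1.1] z 29.7 xaxis yaw 68.5 zaxis [-0.008 -0.017 -1.   ] F [ -6.6 -16.4   4.3] q [-0.11  0.22  2.07 -0.02  0.85  0.28] op 0.38
```

The force is rising with no advance, so it is against the stop. One firmer nudge to seat it square, then I'll back away.

Call:
{"method": "arm_command", "body": {
  "steps": [
    [[0, 0, 0], [0.003, 0, 0], -0.24],
    [[0, 0, 0], [0.006, 0, 0], -0.24],
    [[0, 0, 0], [0.006, 0, 0], -0.24]
  ]
}}

```text
time: 9.0
eef_pos: [0.5179, 0.0374, 0.0298]
tcp_rot: [0.826, 0.564, -0.015, 0.007]
contact_force: [-10.0, -24.0, 8.0]
opening: 0.381
```

Call:
{"method": "arm_command", "body": {
  "steps": [
    [[0, 0, 0], [-0.01, 0, 0], -0.24],
    [[0, 0, 0], [-0.03, 0, 0], -0.24],
    [[0, 0, 0], [-0.06, 0, 0], -0.24],
    [[0, 0, 0], [-0.09, 0, -0.04], -0.24],
    [[0, 0, 0], [-0.1, 0, -0.09], -0.24],
    [[0, 0, 0], [-0.1, 0, -0.14], -0.24],
    [[0, 0, 0], [-0.1, 0, -0.16], -0.24]
  ]
}}

```text
time: 9.88
eef_pos: [0.486, -0.0514, 0.1969]
tcp_rot: [0.826, 0.564, -0.012, 0.009]
contact_force: [-0.1, 0.5, -0.1]
opening: 0.376
```

Run:
```python
from plan import *
from look import snap
status()
import cv2
snap('scene','s6');snap('top','t6')
a=cv2.imread('pics/s6.png')[160:295,270:465]; cv2.imwrite('pics/s6c.png',cv2.resize(a,None,fx=4,fy=4,interpolation=cv2.INTER_CUBIC))
a=cv2.imread('pics/t6.png')[115:245,225:390]; cv2.imwrite('pics/t6c.png',cv2.resize(a,None,fx=4.6,fy=4.6,interpolation=cv2.INTER_CUBIC))
```

```text
t 9.88 tcp rack mm [-94.9  -2.4] z 196.9 xaxis yaw 68.7 zaxis [-0.009 -0.028 -1.   ] F [-0.1  0.5 -0.1] q [-0.3  -0.1   2.05 -0.03  1.18  0.09] op 0.38
```

View pics/s6c.png

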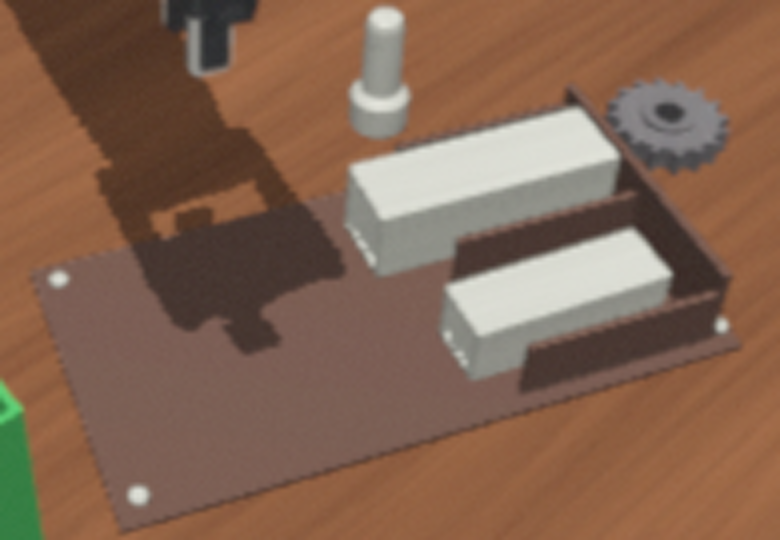

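View pics/t6c.png

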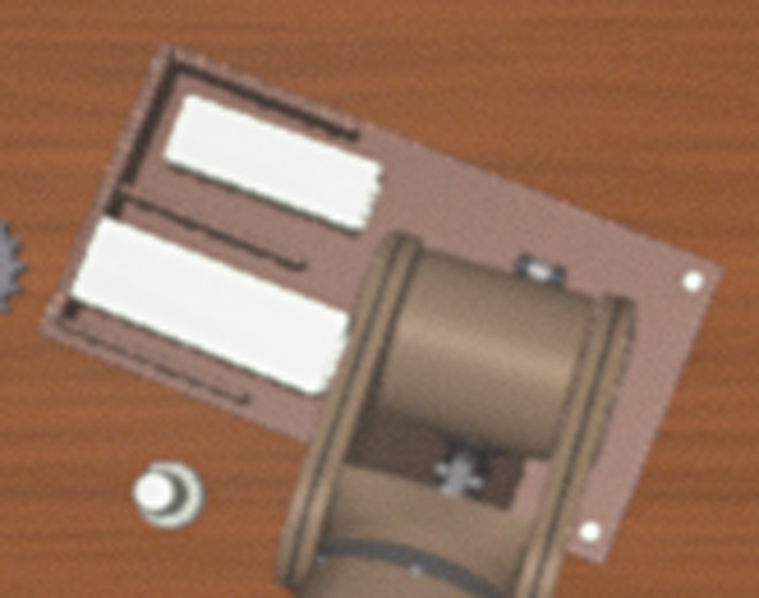

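Run:
```python
from meas import *
fit('s6',[((381,275),(0,-25,5)),((348,166),(0,25,55)),((384,221),(0,-25,55)),((580,107),(160,25,55)),((619,157),(160,-25,55))])
```

```text
near end rack x,y mm, yaw deg [10.88574889  2.21071776] 0.5132544186099625
[[-0.6  0.6]
 [ 0.4  0. ]
 [-0.1 -0.3]
 [-0.1 -0.1]
 [ 0.4 -0.3]]
```

Run:
```python
from plan import *
status(); from plant import sign_off; print(sign_off())
```

```text
t 9.97 tcp rack mm [-94.8  -2.6] z 196.3 xaxis yaw 68.7 zaxis [-0.009 -0.029 -1.   ] F [ 0.5 -0.6  0.9] q [-0.3  -0.1   2.05 -0.03  1.18  0.09] op 0.38
the job is handed in; nothing more can be done
None
```

The tube is in the empty lane, lying with its far end against the end stop, and the job is handed in at about 10 s on the robot's clock. I pushed it over near the top with the fingertips, so it fell lengthwise into the mouth. Then I pushed its near end until it stopped advancing and the force rose from about 6 N to 27 N, and backed the arm clear.

- **Position:** the last picture puts the near end at rack x = 10.9 mm, against 10 mm when home. That 0.9 mm difference is within the 2 mm calibration. The tube is about 2 mm off the lane's centre line and turned 0.5°.
- **Other things:** the offcut, cutter and arbor look unmoved in the scene and top pictures. The robot was touching nothing at hand-in.
- **Failed or disagreeing checks:** none.

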